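# Open the fittings case and slide its tray aside

## Robot

A 7-joint arm with a two-finger parallel gripper is mounted at the origin on the work surface. World frame = base frame: x ahead of the robot, y to its left, z up, the work surface at z = 0. Lengths are in m, angles in rad, forces in N, time in s.
With the tool pointing down it reaches from about 0.425 to 0.875 m from the base axis. Payload 4.7 kg.
Tool frame: the origin (TCP) lies between the finger pads; the fingertips stand 14 mm ahead of it and the grasp point (between the pads) lies 5 mm behind it; z points along the fingers, y is the line along which they close (so a half turn about z gives the same grasp; the last joint's range is limited). The gripper opens to 87 mm and grips with 3 to 60 N. Pads are 19 mm wide; open, the fingers measure 117 mm over their backs; the gripper's body (75 mm by 190 mm) begins 51 mm behind the grasp point.
Start: joints at [1.207, 0.321, -0.07, 1.45, 0.023, 1.371, -0.057], TCP at [0.24, -0.604, 0.237] pointing down, gripper open.
Joint ranges: [-2.86, 2.86], [-0.3, 2.09], [-1.38, 1.24], [0.06, 2.45], [-1.56, 4.7], [0.09, 2.05], [-2.69, 2.69]. Speed limits (rad/s): [2.57, 2.57, 3.14, 3.14, 3.14, 3.14, 3.14].

## Interface

Orientations are given as a rotation vector (axis times angle).
In Python, from bench import ctrl gives the robot as it stands.
- The arm moves only by the tool step_arm, never from a script. Its argument "commands" is a list of rows, each an object with "travel": the shift along the tool's x, y, z in m, a list of three; "turn": the turn, a rotation vector about the tool's x, y, z in degrees, a list of three. A call has 1 to 5 rows; each row is the pose to reach, as a shift and turn from the pose commanded when the call began, along the tool's axes at that moment; what a row does not reach only later rows make up. A row lasts 1/10 s, in which the tool goes at most 50 mm and 8.59 degrees, less where a joint would pass 70% of its speed; a pose out of reach is approached as far as the arm can. A call with a gripper value outside its range is refused whole. "gripper" is the opening, from 0 (shut) to 1 (fully open), set as the call begins (left out, the last holds). The fingers move at their own pace and stop on an object; "force" is the grip in N (left out, the last holds). Time passes only in rows, so rows that repeat a pose let the fingers close. It gives the time, the measured TCP pose, the force, the opening and the grip force at its end, in the units of the state.
- ctrl.get_state(): the state, without advancing time (a new reading comes with each control period).
- ctrl.get_image(name): name is "scene" or "top" or "wrist"; returns the picture (480x640x3 uint8, red, green, blue); there is no depth.
- ctrl.camera_model(name): a dict with "fx", "fy", "cx", "cy" (pixels), "k1" (the pictures are not rectified: a ray, as slopes to the right and down, at radius r is drawn at 1 + k1 r^2 times it, then the intrinsics apply), "R" (3x3) and "t" (3): a world point X has camera coordinates R X + t; the wrist camera has in their place "T_tool_cam" (4x4, takes a point from camera to tool coordinates, whose origin is the TCP and whose axes are the flange's). Camera axes: x right, y down, z forward; pixel columns grow to the right and rows downward; lengths in m; the calibration is good to about 2 mm. A picture is of the moment at which its call begins: read the wrist's pose just before it. camera_model takes no time and is no camera call.
- ctrl.close_job(): hands the job in; it is judged then, once.
The state is a dict: "time": time; "joint_positions": joint angles; "qd": joint speeds; "joint_torque": joint torques, N m; "position": TCP position; "tool_rot": TCP orientation; "ft_force": force on the tool from outside, world axes, zero at the start; "torque": the same for the moment, N m; "grip_width": opening from 0.0 (shut) to 1.0 (fully open); "grip_force": force on a finger pad.
Only numpy, scipy, OpenCV 4.12 (cv2) and the standard library are available. Lean on these libraries where they do the work, as an engineer would, in place of code of your own. Each camera call takes 0.05 s, during which the arm holds its last target. There are 200 camera calls.

## Task

With the fingertips only, pinching and lifting nothing, open the wider, lower of the two grey steel fittings cases: push its lid up from under the front lip and over past upright until it rests open by its own weight. Then push the sliding tray inside from the case's left end (as seen facing its lip) fully across to the right end, to uncover the fittings under it. Work gently so that the case stays put, leave the taller case shut, and do not disturb the things lying around.

Things in the scene. Friction and masses are not known exactly. Their poses are not given: they have to be found in the camera images.
- case: the wide low case of grey sheet steel, loose on the bench, about 2.4 kg: 130 mm deep (its x), 220 mm wide (its y), 95 mm tall, walls 3 mm, plus the lid 3.5 mm above. Origin under its middle, z up. Its front with the lip looks along its own -x, towards the robot but turned well to the robot's left; its +y is the left end seen facing the lip. The front carries a blank card; a drop handle stands 9 mm off each end wall
- lid (a joint): hinge of the wide case's lid (about 0.3 kg, no spring, hardly any friction), rad: 0 shut, grows as the front edge rises and goes back; balances near 1.57, beyond that it falls open by itself onto its stop at 1.92, before that it falls shut
- lid_hinge (a point): middle of that lid's hinge line, at the back of the case, 97 mm above its underside, 69 mm behind its middle; the hinge line runs along the case's y
- lid_lip (a point): middle of the rolled front edge (6 mm thick) of the lid's finger lip, 162 mm from the hinge line; the lip is a level sheet 80 mm wide, 3 mm thick, that stands out 24 mm in front of the lid's 12 mm deep front skirt; below the lip the space in front of the case is free down to the bench. The point moves with the lid
- tray (a joint): slide of the tray inside the wide case, m: 0 at the left end (case +y), 0.110 at the right end stop (case -y); needs about 1.5 N, stays where it is left
- tray_wall (a point): middle of the top edge, inner face, of the tray's right-hand wall (case -y side); moves with the tray; pushing it towards the case's -y slides the tray. Open steel tray 116 mm (case x) by 100 mm (case y), 28 mm deep, walls and floor 3 mm, underside 61.5 mm above the case's underside. Screws lie in its left half only, up to 11 mm above its underside; 45 mm of floor beside this wall is bare
- spare_case: the other grey steel case, loose, narrower and taller: 120 mm deep, 140 mm wide, 130 mm tall, with a lid and lip of its own; must stay shut. Origin under its middle, its lip faces its own -x
- spare_lid (a joint): hinge of the taller case's lid, rad: 0 shut, grows as it opens
- strap_hinge: loose forged strap hinge lying flat, 170 x 34 x 5 mm with an 18 mm knuckle at one end; origin under its middle; bystander
- barrel_hinge: loose steel barrel hinge lying on the bench, 90 mm long, 16 mm thick; origin under its middle; bystander
- spanner: loose open-ended spanner lying flat, 170 mm long; bystander
- spray_can: loose upright aluminium spray can, 58 mm across, 175 mm tall; origin under its middle; bystander
- ring_pull: loose black ring lying flat, 84 mm across, 11 mm thick; origin under its middle; bystander
- hinge_pin: loose steel hinge pin standing on its 44 mm foot, 60 mm tall; origin under its middle; bystander
- screw_carton: loose small open cardboard carton of screws, 130 x 100 x 75 mm; origin under its middle; bystander
Not all that is in view belongs to the job. What is shaped like the spare_case but brown or green is not meant.

How it is judged:
On the way, in this order (a step that is already met when the one before it is completed fails the run):
1. the wide case's lid has gone past upright and lies open on its stop (value of joint lid above 1.82 rad and value of joint tray below 0.06 m), for 0.2 s.
2. the tray is fully across at the right end, the lid still open (value of joint tray above 0.103 m and value of joint lid above 1.82 rad), for 0.2 s.
At the end, for the whole second after the job is handed in: The wide case's lid rests open on its stop (over 1.82 of 1.92 rad), its tray is within 7 mm of the right end stop, both still; the case stands flat within 35 mm of where it was; the taller case is shut (under 0.1 rad) and it and all bystanders lie within 30 mm of where they were (all of step 2 and velocity of joint lid between -0.1 and 0.1 rad/s and velocity of joint tray between -0.02 and 0.02 m/s and distance of case from where it was at the start of the episode below 0.035 m and angle between case's own z axis and vertical below 0.05 rad and linear speed of case below 0.02 m/s and distance of each of strap_hinge, barrel_hinge, spanner, spray_can, ring_pull, hinge_pin, screw_carton, spare_case from where it was at the start of the episode below 0.03 m and value of joint spare_lid below 0.1 rad); the robot touches nothing.
It fails at once if the wide case is lifted or tipped (height (world z) of case above 0.012 m or angle between case's own z axis and vertical above 0.12 rad).
It fails at once if the wide case is shoved more than 45 mm (distance of case from where it was at the start of the episode above 0.045 m).
It fails at once if the lid, tray or case is pinched or forced (over 35 N from the fingers) (contact force between the fingers and case above 35 N).
It fails at once if the taller case is opened or shoved (value of joint spare_lid above 0.15 rad or distance of spare_case from where it was at the start of the episode above 0.04 m).
It fails at once if a bystander is picked up or disturbed (distance of any of strap_hinge, barrel_hinge, spanner, spray_can, ring_pull, hinge_pin, screw_carton from where it was at the start of the episode above 0.04 m).
It also fails if it takes over 59 s, if anything falls off the work surface, if the arm or the gripper's body presses on something with over 40 N, if the wrist force passes 120 N, or if a joint passes its speed limit or range.

## Working session

There is one attempt and no reset: what is moved stays moved. The work goes in short steps, Python scripts to look and compute and a tool call to move; the robot and the scene stay as the last step left them, time stands still between calls to the robot, and variables do not carry over. Pictures are saved under pics/ and viewed, at most 12 in all, crops included, and the job is handed in when it is done.

Besides the shell and the picture viewer there is one more tool, called after ">>>" as name([rows], argument=value, ...), one row to a line, values as JSON. step_arm: Moves the arm, as the interface text tells. Its arguments: {"type":"object","properties":{"commands":{"type":"array"},"gripper":{"type":"number"},"force":{"type":"number"}},"required":["commands"]}

```bash
ls; mkdir -p pics; python3 - <<'E'
from bench import ctrl
import cv2
for n in("scene","top"):
    cv2.imwrite(f"pics/{n}0.png",ctrl.get_image(n)[:,:,::-1]); m=ctrl.camera_model(n); print(n,m)
s=ctrl.get_state();print(s["time"],s["position"],s["tool_rot"],s["ft_force"]);print(ctrl.camera_model("wrist"))
E
```

```text
pics
scene {'fx': 606.8676616090326, 'fy': 606.8676616090326, 'cx': 311.1624015389427, 'cy': 233.81358267435698, 'k1': 0.06958904027930866, 'R': array([[-0.84863751,  0.52896667, -0.0029404 ],
       [ 0.34225131,  0.54482894, -0.765523  ],
       [-0.40333414, -0.65065789, -0.64340181]]), 't': array([ 0.39956041, -0.06020558,  1.59795896])}
top {'fx': 541.179532645803, 'fy': 541.179532645803, 'cx': 323.10910080500787, 'cy': 244.82507641080093, 'k1': -0.12357842308924406, 'R': array([[ 0.02618321, -0.99960727,  0.00998756],
       [-0.98861008, -0.02737379, -0.14798913],
       [ 0.14820441, -0.00599897, -0.98893855]]), 't': array([-0.03087277,  0.48549418,  1.27030577])}
0.1 [ 0.23957665 -0.60372732  0.23557233] [-3.08405034e+00 -5.89700662e-01  6.04608106e-04] [ 0.03740151 -0.38606659 -0.38961914]
{'fx': 351.97064821789183, 'fy': 351.97064821789183, 'cx': 322.1151301370082, 'cy': 244.37227471991915, 'k1': -0.05307196232410737, 'T_tool_cam': array([[ 1.29530881e-04, -9.52114174e-01, -3.05742675e-01,
         8.40529262e-02],
       [ 9.99999873e-01,  2.72313762e-04, -4.24353349e-04,
         9.65025246e-04],
       [ 4.87290777e-04, -3.05742581e-01,  9.52114088e-01,
        -1.48376921e-01],
       [ 0.00000000e+00,  0.00000000e+00,  0.00000000e+00,
         1.00000000e+00]])}
```

View pics/scene0.png

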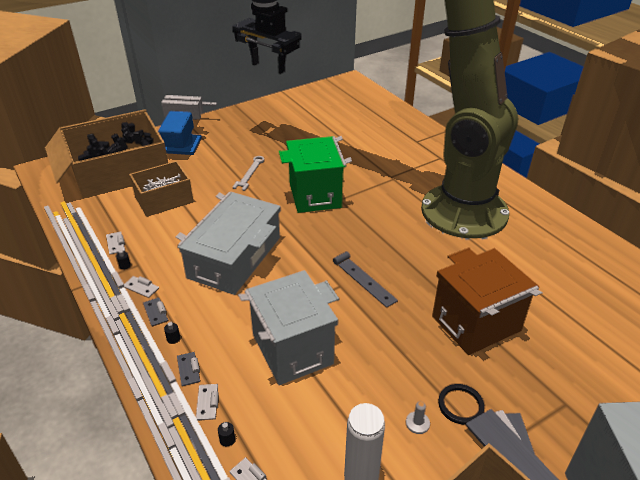

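View pics/top0.png

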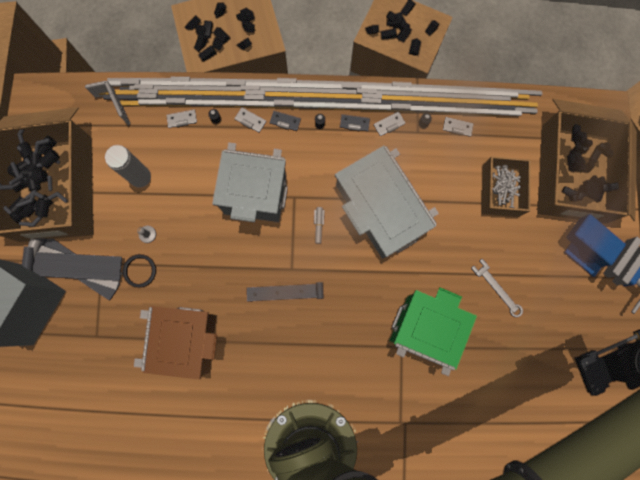

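The scene view shows two grey cases: the wide, low one at scene (232,240) / top (385,202), and the taller, narrower one at scene (292,325) / top (250,185). The green case at top (435,330) and brown one at top (180,343) are decoys. The wide one fits: it is longer than deep, low, and its lip at top (352,215) faces the robot, turned to its left. I'll confirm it in one crop.

```bash
cat > h.py <<'E'
import numpy as np, cv2
from bench import ctrl
from scipy.spatial.transform import Rotation as Ro
def ray(n,px,st=None):
    m=ctrl.camera_model(n)
    d=np.array([(px[0]-m["cx"])/m["fx"],(px[1]-m["cy"])/m["fy"]]);u=d.copy()
    for _ in range(20): u=d/(1+m["k1"]*(u@u))
    v=np.r_[u,1.]
    if n=="wrist":
        T=m["T_tool_cam"];R=Ro.from_rotvec(st["tool_rot"]).as_matrix()
        return R@T[:3,3]+st["position"], R@T[:3,:3]@v
    return -m["R"].T@m["t"], m["R"].T@v
def plane(n,px,z,st=None):
    o,d=ray(n,px,st);return o+d*(z-o[2])/d[2]
def tri(a,b):
    (o,d),(p,e)=a,b
    k=np.linalg.lstsq(np.c_[d,-e],p-o,rcond=None)[0]
    A,B=o+k[0]*d,p+k[1]*e;return (A+B)/2,np.linalg.norm(A-B)
def proj(n,X):
    m=ctrl.camera_model(n);c=m["R"]@X+m["t"];u=c[:2]/c[2];u=u*(1+m["k1"]*(u@u))
    return u*m["fx"]+[m["cx"],m["cy"]]
E
python3 - <<'E'
import cv2
a=cv2.imread("pics/top0.png")[130:270,310:450];b=cv2.imread("pics/scene0.png")[170:310,165:305]
f=lambda i:cv2.resize(i,(400,400),interpolation=cv2.INTER_CUBIC)
cv2.imwrite("pics/crop.png",cv2.hconcat([f(a),f(b)]))
E
```

```text
(no output)
```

View pics/crop.png

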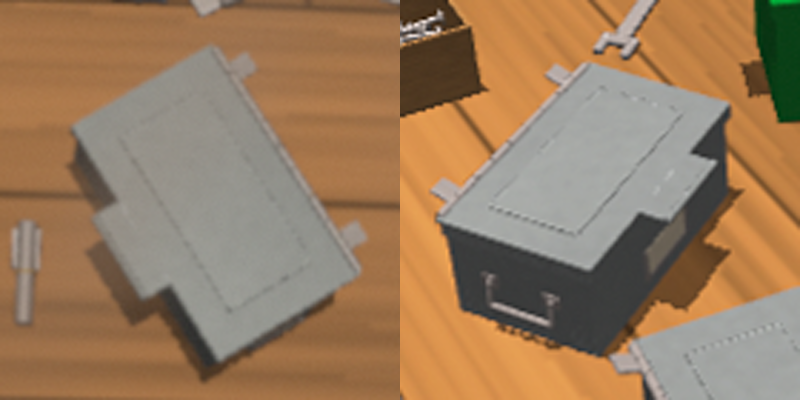

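The crop shows the wide case, with its hinge tabs on the far edge. The lid corners in the top view are A(384.6,145.8), B(336.2,174.8), C(387,256.7) and D(435.3,226.3), and the lip's front corners are (343.3,206.3) and (361.8,234). The card and handles match the description, so this is the case meant. The loose pin or barrel hinge lies in front of the lip at (319,225).

```bash
python3 - <<'E'
from h import *
np.set_printoptions(precision=4,suppress=True)
T=dict(A=(384.6,145.8),B=(336.2,174.8),C=(387,256.7),D=(435.3,226.3),L1=(343.3,206.3),L2=(361.8,234))
S=dict(A=(179,247.7),B=(232.2,264.5),C=(280.5,206),D=(230.5,192.8),L1=(258.8,247),L2=(275.3,226))
P={}
for k in T:
    X,e=tri(ray("top",T[k]),ray("scene",S[k]));P[k]=X;print(k,X,round(e,4),plane("top",T[k],.0985))
Q={k:plane("top",T[k],.0985) for k in T}
for W in(P,Q):
    y=(W["A"]-W["D"])+(W["B"]-W["C"]);x=(W["A"]-W["B"])+(W["D"]-W["C"])
    print("yaw from y",np.degrees(np.arctan2(-y[0],y[1])),"from x",np.degrees(np.arctan2(x[1],x[0])),"lid mid",sum(W[k] for k in"ABCD")/4,np.linalg.norm(y)/2,np.linalg.norm(x)/2, "lip",(W["L1"]+W["L2"])/2)
for n,p in dict(barrel=[(320,208),(318,243)],strap=[(248,294),(323,290)],spanner=[(480,265),(517,312)]).items(): print(n,[plane("top",q,.008)for q in p])
for n,p in dict(carton=[(490,160),(528,160),(528,215),(490,212)],spare=[(220,150),(285,155),(280,218),(243,220)]).items(): print(n,[plane("top",q,.09)for q in p])
E
```

```text
A [ 0.72   -0.1574  0.0916] 0.0034 [ 0.7191 -0.1575  0.0985]
B [ 0.6447 -0.0434  0.0928] 0.0021 [ 0.644  -0.0438  0.0985]
C [ 0.4541 -0.1656  0.094 ] 0.0004 [ 0.4533 -0.1649  0.0985]
D [ 0.5302 -0.2797  0.0917] 0.0029 [ 0.5276 -0.2773  0.0985]
L1 [ 0.5694 -0.0619  0.0937] 0.0009 [ 0.5687 -0.062   0.0985]
L2 [ 0.5039 -0.1055  0.0955] 0.0027 [ 0.5046 -0.106   0.0985]
yaw from y -57.26765457699574 from x -56.43236479099842 lid mid [ 0.5872 -0.1615  0.0925] 0.22610017143660371 0.13688021720529497 lip [ 0.5367 -0.0837  0.0946]
yaw from y -57.764017306168284 from x -56.53854517663889 lid mid [ 0.586  -0.1609  0.0985] 0.2258501472531086 0.13552356421369832 lip [ 0.5366 -0.084   0.0985]
barrel [array([ 0.583 , -0.0078,  0.008 ]), array([ 0.4946, -0.0052,  0.008 ])]
strap [array([0.3641, 0.162 , 0.008 ]), array([ 0.379 , -0.0206,  0.008 ])]
spanner [array([ 0.4505, -0.4094,  0.008 ]), array([ 0.3356, -0.5022,  0.008 ])]
carton [array([ 0.6963, -0.4149,  0.09  ]), array([ 0.7005, -0.5103,  0.09  ]), array([ 0.5636, -0.5046,  0.09  ]), array([ 0.5678, -0.4112,  0.09  ])]
spare [array([0.7006, 0.2351, 0.09  ]), array([0.6918, 0.0789, 0.09  ]), array([0.5385, 0.0847, 0.09  ]), array([0.5315, 0.1709, 0.09  ])]
```

```bash
cat >> h.py <<'E'
C=np.array([.587,-.161,0]);YAW=-57.3
def setc():
    a=np.radians(YAW);return np.array([np.cos(a),np.sin(a),0]),np.array([-np.sin(a),np.cos(a),0])
def pose(x,y,z,th):  # case coords (m), tilt deg of the fingers towards case +x; tool x away from case
    ex,ey=setc();ez=np.array([0,0,1.]);t=np.radians(th)
    tz=np.sin(t)*ex-np.cos(t)*ez; tx=-np.cos(t)*ex-np.sin(t)*ez
    return C+x*ex+y*ey+z*ez, np.c_[tx,np.cross(tz,tx),tz]
def where():
    s=ctrl.get_state();ex,ey=setc();d=s["position"]-C
    R=Ro.from_rotvec(s["tool_rot"]).as_matrix();tz=R[:,2]
    print("t",round(s["time"],2),"case xyz",np.round([d@ex,d@ey,d[2]],4),"tilt",np.round(np.degrees(np.arctan2(tz@ex,-tz[2])),1),"roll",np.round(np.degrees(tz@ey),1),"F case",np.round([s["ft_force"]@ex,s["ft_force"]@ey,s["ft_force"][2]],2),"q",np.round(s["joint_positions"],2),"w",round(s["grip_width"],2))
    return s["position"],R
def plan(ts):
    p,R=where()
    for t in ts:
        P,Q=pose(*t);print(t,"travel",np.round(R.T@(P-p),3),"turn",np.round(Ro.from_matrix(R.T@Q).as_rotvec(degrees=True),1))
E
python3 -c "
from h import *
plan([(-.2,0,.25,0)])"
```

```text
t 0.1 case xyz [ 0.1849 -0.5315  0.2356] tilt -0.1 roll 0.0 F case [ 0.35 -0.18 -0.39] q [ 1.21  0.32 -0.07  1.45  0.02  1.37 -0.06] w 1.0
(-0.2, 0, 0.25, 0) travel [ 0.448 -0.48  -0.014] turn [-1.000e-01 -1.000e-01 -1.011e+02]
```

>>> step_arm([
  {"travel": [0.02,-0.03,-0.04],"turn": [0,0,-8]},
  {"travel": [0.05,-0.05,-0.045],"turn": [0,0,-16]},
  {"travel": [0.08,-0.085,-0.045],"turn": [0,0,-24]},
  {"travel": [0.11,-0.12,-0.045],"turn": [0,0,-32]},
  {"travel": [0.14,-0.15,-0.045],"turn": [0,0,-40]},
], gripper=0)

```text
time: 0.6
position: [0.3148, -0.4109, 0.2813]
tool_rot: [-2.693, -1.617, 0.0]
ft_force: [0.6, -0.4, -0.6]
grip_width: 0.629
grip_force: 0.0
```

```bash
python3 -c "
from h import *
plan([(-.2,0,.28,0)])"
```

```text
t 0.6 case xyz [ 0.0632 -0.364   0.2813] tilt -0.0 roll -0.0 F case [ 0.65  0.34 -0.59] q [ 1.11  0.03 -0.25  1.7   0.01  1.41  0.37] w 0.63
(-0.2, 0, 0.28, 0) travel [ 0.446 -0.051  0.001] turn [ -0.   -0.  -60.7]
```

>>> step_arm([
  {"travel": [0.045,-0.005,0],"turn": [0,0,-7]},
  {"travel": [0.09,-0.01,0],"turn": [0,0,-14]},
  {"travel": [0.135,-0.015,0],"turn": [0,0,-21]},
  {"travel": [0.18,-0.02,0],"turn": [0,0,-28]},
  {"travel": [0.225,-0.025,0],"turn": [0,0,-35]},
])

```text
time: 1.1
position: [0.3995, -0.2013, 0.2813]
tool_rot: [-2.083, -2.352, 0.001]
ft_force: [1.3, 0.2, -0.1]
grip_width: 0.171
grip_force: 0.0
```

```bash
python3 -c "
from h import *
plan([(-.2,0,.28,0),(-.2,0,.25,40)])"
```

```text
t 1.1 case xyz [-0.0673 -0.1796  0.2813] tilt 0.0 roll -0.0 F case [ 0.59  1.19 -0.06] q [ 0.91 -0.13 -0.45  1.84 -0.06  1.42  0.59] w 0.17
(-0.2, 0, 0.28, 0) travel [0.198 0.104 0.001] turn [ -0.    0.  -25.8]
(-0.2, 0, 0.25, 40) travel [0.198 0.104 0.031] turn [ -9.  -39.3 -24.7]
```

>>> step_arm([
  {"travel": [0.04,0.02,0],"turn": [-1,-5,-5]},
  {"travel": [0.08,0.04,0],"turn": [-2,-11,-10]},
  {"travel": [0.12,0.06,0],"turn": [-4,-18,-15]},
  {"travel": [0.16,0.085,0.01],"turn": [-6,-25,-20]},
  {"travel": [0.2,0.105,0.02],"turn": [-8,-32,-25]},
])

```text
time: 1.6
position: [0.4816, 0.0106, 0.2626]
tool_rot: [1.264, 2.289, -0.349]
ft_force: [1.9, -1.8, -1.0]
grip_width: 0.01
grip_force: 0.0
```

```bash
python3 -c "
from h import *
plan([(-.2,0,.2,50),(-.2,0,.12,50),(-.15,0,.065,50)])"
```

```text
t 1.6 case xyz [-0.2013  0.004   0.2626] tilt 32.5 roll 0.6 F case [ 2.52  0.6  -1.03] q [ 0.62 -0.26 -0.95  2.01  0.37  1.15  0.1 ] w 0.01
(-0.2, 0, 0.2, 50) travel [ 0.032 -0.005  0.053] turn [  0.5 -17.5  -0.8]
(-0.2, 0, 0.12, 50) travel [ 0.076 -0.006  0.121] turn [  0.5 -17.5  -0.8]
(-0.15, 0, 0.065, 50) travel [ 0.063 -0.007  0.194] turn [  0.5 -17.5  -0.8]
```

>>> step_arm([
  {"travel": [0.015,-0.003,0.025],"turn": [0,-6,0]},
  {"travel": [0.03,-0.005,0.05],"turn": [0,-12,-0.5]},
  {"travel": [0.045,-0.006,0.075],"turn": [0.5,-17.5,-0.8]},
  {"travel": [0.06,-0.006,0.1],"turn": [0.5,-17.5,-0.8]},
  {"travel": [0.06,-0.006,0.1],"turn": [0.5,-17.5,-0.8]},
])

```text
time: 2.1
position: [0.4759, 0.0033, 0.1392]
tool_rot: [1.122, 2.054, -0.525]
ft_force: [-0.3, -0.7, -0.2]
grip_width: 0.009
grip_force: 0.0
```

```bash
python3 -c "
from h import *
plan([(-.17,0,.065,50),(-.093,0,.06,50)])
cv2.imwrite('pics/s1.png',ctrl.get_image('scene')[80:400,80:500,::-1])"
```

```text
t 2.1 case xyz [-0.1982 -0.0047  0.1392] tilt 49.2 roll -0.5 F case [ 0.37 -0.64 -0.15] q [ 0.57  0.25 -1.3   2.22  1.13  1.36 -0.74] w 0.01
(-0.17, 0, 0.065, 50) travel [0.038 0.005 0.07 ] turn [-0.5 -0.8  0.2]
(-0.093, 0, 0.06, 50) travel [-0.009  0.006  0.131] turn [-0.5 -0.8  0.2]
```

View pics/s1.png

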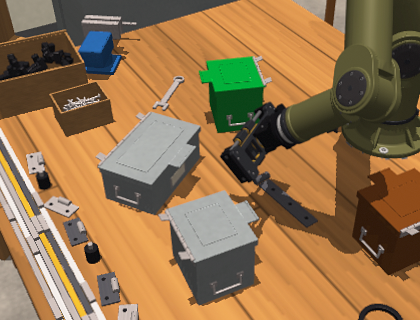

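The gripper is in front of the lip and clear of everything, with the fingers shut and tilted 49° towards the case. Next I go down and under the lip.

>>> step_arm([
  {"travel": [0.015,0.002,0.02],"turn": [0,0,0]},
  {"travel": [0.03,0.005,0.045],"turn": [0,0,0]},
  {"travel": [0.037,0.005,0.065],"turn": [-0.5,-0.8,0.2]},
  {"travel": [0.037,0.005,0.07],"turn": [-0.5,-0.8,0.2]},
  {"travel": [0.037,0.005,0.07],"turn": [-0.5,-0.8,0.2]},
])

```text
time: 2.65
position: [0.4978, -0.0196, 0.0718]
tool_rot: [1.114, 2.03, -0.519]
ft_force: [0.3, 0.1, -0.3]
grip_width: 0.004
grip_force: 0.0
```

```bash
python3 -c "
from h import *
plan([(-.12,0,.06,50),(-.093,0,.06,50)])"
```

```text
t 2.65 case xyz [-0.1672  0.0013  0.0718] tilt 50.4 roll 0.1 F case [ 0.1   0.31 -0.33] q [ 0.43  0.45 -1.11  2.25  1.35  1.38 -0.91] w 0.0
(-0.12, 0, 0.06, 50) travel [-0.021 -0.001  0.044] turn [ 0.1  0.4 -0.3]
(-0.093, 0, 0.06, 50) travel [-0.038 -0.001  0.065] turn [ 0.1  0.4 -0.3]
```

>>> step_arm([
  {"travel": [0.0,0,0.018],"turn": [0,0,0]},
  {"travel": [-0.01,-0.001,0.032],"turn": [0,0,0]},
  {"travel": [-0.021,-0.001,0.044],"turn": [0,0,0]},
  {"travel": [-0.03,-0.001,0.055],"turn": [0,0,0]},
  {"travel": [-0.036,-0.001,0.063],"turn": [0,0,0]},
])

```text
time: 3.15
position: [0.5365, -0.0817, 0.0602]
tool_rot: [1.115, 2.027, -0.519]
ft_force: [-0.0, 0.1, -0.1]
grip_width: 0.007
grip_force: 0.0
```

```bash
cat >> h.py <<'E'
def arc(phi,th,d=.020,r=.162):  # TCP for the finger touching the lip edge d behind the tip
    p,t=np.radians([phi,th]);E=np.array([.069,.097])+r*np.array([-np.cos(p),np.sin(p)])+.003*np.array([-np.sin(p),-np.cos(p)])
    q=E-(.014-d)*np.array([np.sin(t),-np.cos(t)])-.0095*np.array([np.cos(t),np.sin(t)])
    return (round(q[0],4),0,round(q[1],4),th)
E
python3 -c "
from h import *
plan([arc(0,50),arc(8,46),arc(16,42),arc(24,37),arc(32,32)])
cv2.imwrite('pics/w1.png',ctrl.get_image('wrist')[:,:,::-1])"
```

```text
t 3.15 case xyz [-0.094   0.0004  0.0602] tilt 50.5 roll 0.1 F case [-0.11  0.06 -0.05] q [ 0.53  0.47 -1.03  2.24  1.47  1.28 -0.85] w 0.01
(np.float64(-0.0945), 0, np.float64(0.0829), 50) travel [-0.017 -0.    -0.015] turn [ 0.1  0.5 -0.4]
(np.float64(-0.0941), 0, np.float64(0.1056), 46) travel [-0.035 -0.    -0.029] turn [ 0.1  4.5 -0.4]
(np.float64(-0.0906), 0, np.float64(0.128), 42) travel [-0.055  0.    -0.04 ] turn [ 0.1  8.5 -0.4]
(np.float64(-0.0842), 0, np.float64(0.1496), 37) travel [-0.075  0.    -0.049] turn [ 0.2 13.5 -0.4]
(np.float64(-0.0749), 0, np.float64(0.1702), 32) travel [-0.097  0.    -0.055] turn [ 0.2 18.5 -0.4]
```

View pics/w1.png

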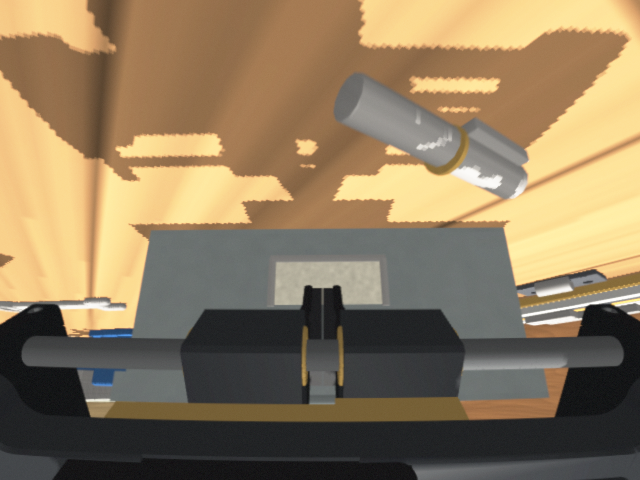

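The wrist picture shows the shut fingers at (322,290), centred on the card (330,283) of the wide case and under the lip. The barrel hinge at (430,135) is well clear, and the force reading shows no contact. Now I lift along the lid's arc.

>>> step_arm([
  {"travel": [-0.01,0,-0.008],"turn": [0,0,0]},
  {"travel": [-0.017,0,-0.015],"turn": [0,0.5,0]},
  {"travel": [-0.026,0,-0.022],"turn": [0,2.5,0]},
  {"travel": [-0.035,0,-0.029],"turn": [0,4.5,-0.4]},
  {"travel": [-0.045,0,-0.035],"turn": [0,6.5,-0.4]},
])

```text
time: 3.7
position: [0.5354, -0.0801, 0.1154]
tool_rot: [1.159, 2.137, -0.466]
ft_force: [-3.3, 2.0, -1.0]
grip_width: 0.002
grip_force: 1.5
```

```bash
python3 -c "
from h import *
plan([arc(p,t) for p,t in((12,44),(16,42),(22,38),(28,34),(34,30),(40,26),(46,22))])
a=ctrl.get_image('scene')[120:340,130:430,::-1];cv2.imwrite('pics/s2.png',cv2.resize(a,None,fx=2,fy=2))"
```

```text
t 3.7 case xyz [-0.096   0.0003  0.1154] tilt 43.7 roll 0.2 F case [-3.49 -1.7  -1.01] q [ 0.77  0.26 -1.19  2.19  1.19  1.12 -0.54] w 0.0
(np.float64(-0.0927), 0, np.float64(0.1168), 44) travel [-0.003 -0.     0.001] turn [ 0.2 -0.3  0.3]
(np.float64(-0.0906), 0, np.float64(0.128), 42) travel [-0.013 -0.    -0.005] turn [0.2 1.7 0.3]
(np.float64(-0.0861), 0, np.float64(0.1443), 38) travel [-0.027 -0.    -0.014] turn [0.2 5.7 0.3]
(np.float64(-0.08), 0, np.float64(0.1601), 34) travel [-0.042 -0.    -0.021] turn [0.2 9.7 0.3]
(np.float64(-0.0722), 0, np.float64(0.1752), 30) travel [-0.059 -0.    -0.027] turn [ 0.2 13.7  0.3]
(np.float64(-0.0629), 0, np.float64(0.1893), 26) travel [-0.075 -0.    -0.031] turn [ 0.2 17.7  0.3]
(np.float64(-0.0523), 0, np.float64(0.2023), 22) travel [-0.092 -0.001 -0.033] turn [ 0.2 21.7  0.3]
```

View pics/s2.png

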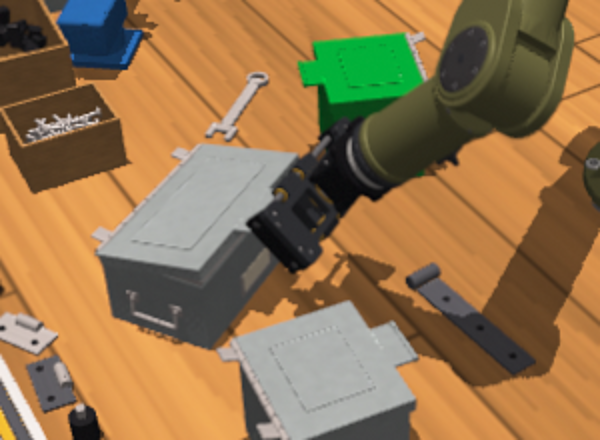

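The lid has lifted about 10° (its front corner is visibly off the case at (200,268)) and the case hasn't moved. I continue along the arc.

>>> step_arm([
  {"travel": [-0.013,0,-0.003],"turn": [0,1.5,0]},
  {"travel": [-0.027,0,-0.011],"turn": [0,5.5,0]},
  {"travel": [-0.042,0,-0.018],"turn": [0,9.5,0]},
  {"travel": [-0.059,0,-0.024],"turn": [0,13.5,0]},
  {"travel": [-0.075,0,-0.028],"turn": [0,17.5,0]},
])

```text
time: 4.25
position: [0.5549, -0.1098, 0.1891]
tool_rot: [1.298, 2.391, -0.304]
ft_force: [0.1, -0.8, -1.2]
grip_width: 0.003
grip_force: 0.5
```

```bash
python3 -c "
from h import *
plan([arc(p,t) for p,t in((40,26),(46,22),(52,18),(58,14),(64,10),(70,6),(76,4))])
a=ctrl.get_image('scene')[80:320,130:430,::-1];cv2.imwrite('pics/s3.png',cv2.resize(a,None,fx=2,fy=2))"
```

```text
t 4.25 case xyz [-0.0604  0.0006  0.1891] tilt 26.4 roll 0.1 F case [ 0.73 -0.31 -1.23] q [ 1.16  0.11 -1.3   1.96  0.62  1.03  0.16] w 0.0
(np.float64(-0.0629), 0, np.float64(0.1893), 26) travel [ 0.002 -0.001 -0.001] turn [0.1 0.4 0.3]
(np.float64(-0.0523), 0, np.float64(0.2023), 22) travel [-0.013 -0.001 -0.008] turn [0.1 4.4 0.3]
(np.float64(-0.0403), 0, np.float64(0.2142), 18) travel [-0.029 -0.001 -0.014] turn [0.1 8.4 0.3]
(np.float64(-0.0272), 0, np.float64(0.2247), 14) travel [-0.046 -0.001 -0.017] turn [ 0.1 12.4  0.3]
(np.float64(-0.013), 0, np.float64(0.2337), 10) travel [-0.062 -0.001 -0.019] turn [ 0.1 16.4  0.3]
(np.float64(0.002), 0, np.float64(0.2412), 6) travel [-0.079 -0.001 -0.019] turn [ 0.1 20.4  0.3]
(np.float64(0.0178), 0, np.float64(0.2468), 4) travel [-0.096 -0.001 -0.017] turn [ 0.1 22.4  0.3]
```

View pics/s3.png

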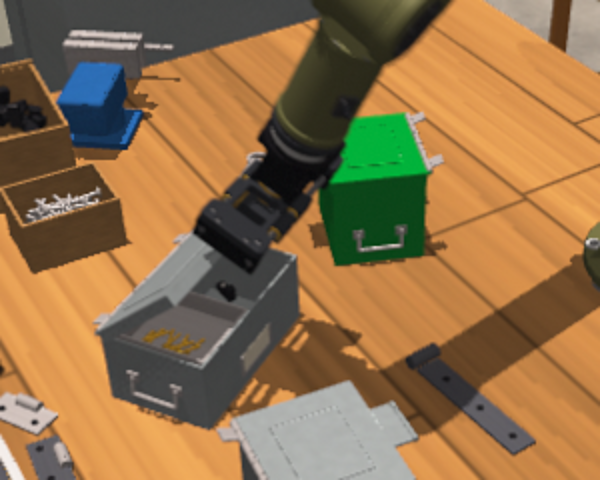

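The lid is about 45° open, and the tray with its screws shows at the left end (170,340). I continue towards upright.

>>> step_arm([
  {"travel": [-0.013,0,-0.005],"turn": [0,4,0]},
  {"travel": [-0.029,0,-0.01],"turn": [0,8,0]},
  {"travel": [-0.046,0,-0.013],"turn": [0,12,0]},
  {"travel": [-0.062,0,-0.015],"turn": [0,16,0]},
  {"travel": [-0.079,0,-0.015],"turn": [0,20,0]},
])

```text
time: 4.8
position: [0.5893, -0.1633, 0.2372]
tool_rot: [1.454, 2.676, -0.083]
ft_force: [-4.0, 2.6, 8.6]
grip_width: 0.006
grip_force: 4.8
```

```bash
python3 -c "
from h import *
plan([(.02,0,.242,2),(.035,0,.242,0),(.05,0,.242,0),(.062,0,.242,0),(.072,0,.242,0)])"
```

```text
t 4.8 case xyz [0.0032 0.0007 0.2372] tilt 6.3 roll -0.1 F case [-4.35 -2.01  8.58] q [ 1.14  0.42 -1.23  1.59  0.51  1.37  0.43] w 0.01
(0.02, 0, 0.242, 2) travel [-0.017 -0.001 -0.003] turn [-0.1  4.3  0.3]
(0.035, 0, 0.242, 0) travel [-0.032 -0.001 -0.001] turn [-0.1  6.3  0.3]
(0.05, 0, 0.242, 0) travel [-0.047 -0.001  0.   ] turn [-0.1  6.3  0.3]
(0.062, 0, 0.242, 0) travel [-0.059 -0.001  0.002] turn [-0.1  6.3  0.3]
(0.072, 0, 0.242, 0) travel [-0.069 -0.001  0.003] turn [-0.1  6.3  0.3]
```

The 8.6 N upward reading means the tip sits against the skirt. I'll ease up a few mm and continue over.

>>> step_arm([
  {"travel": [-0.002,0,-0.008],"turn": [0,1,0]},
  {"travel": [-0.016,0,-0.012],"turn": [0,3,0]},
  {"travel": [-0.029,0,-0.014],"turn": [0,5,0]},
  {"travel": [-0.041,0,-0.014],"turn": [0,6,0]},
  {"travel": [-0.05,0,-0.014],"turn": [0,6,0]},
])

```text
time: 5.3
position: [0.6159, -0.2052, 0.255]
tool_rot: [1.5, 2.754, -0.008]
ft_force: [-0.2, -0.3, -0.0]
grip_width: 0.005
grip_force: 0.1
```

```bash
python3 -c "
from h import *
plan([(.06,0,.256,0),(.07,0,.256,0),(.08,0,.256,0),(.09,0,.256,0)])
a=ctrl.get_image('scene')[80:320,130:430,::-1];cv2.imwrite('pics/s4.png',cv2.resize(a,None,fx=2,fy=2))"
```

```text
t 5.3 case xyz [0.0528 0.0005 0.255 ] tilt 0.4 roll -0.1 F case [ 0.14 -0.37 -0.02] q [ 1.08  0.56 -1.17  1.4   0.52  1.51  0.51] w 0.0
(0.06, 0, 0.256, 0) travel [-0.007 -0.001 -0.001] turn [-0.1  0.4  0.2]
(0.07, 0, 0.256, 0) travel [-0.017 -0.001 -0.001] turn [-0.1  0.4  0.2]
(0.08, 0, 0.256, 0) travel [-0.027 -0.001 -0.001] turn [-0.1  0.4  0.2]
(0.09, 0, 0.256, 0) travel [-0.037 -0.001 -0.001] turn [-0.1  0.4  0.2]
```

View pics/s4.png

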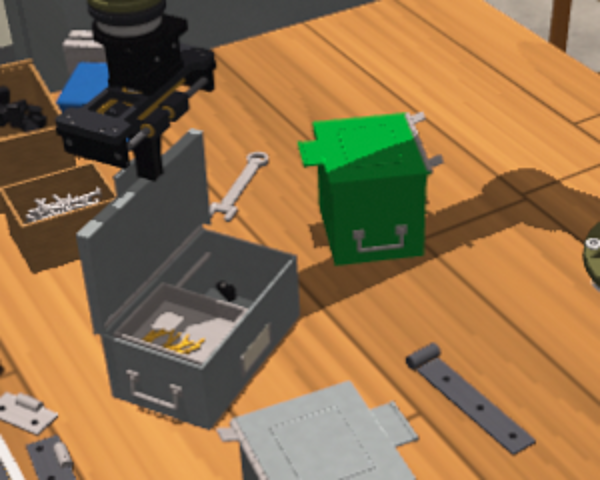

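The lid stands at about upright with the fingers at the lip (150,165). I push it on past balance, then back off.

>>> step_arm([
  {"travel": [-0.009,0,-0.001],"turn": [0,0,0]},
  {"travel": [-0.018,0,-0.001],"turn": [0,0,0]},
  {"travel": [-0.027,0,-0.001],"turn": [0,0,0]},
  {"travel": [-0.035,0,-0.001],"turn": [0,0,0]},
  {"travel": [-0.035,0,-0.001],"turn": [0,0,0]},
])

```text
time: 5.85
position: [0.6353, -0.2355, 0.2572]
tool_rot: [1.5, 2.752, -0.006]
ft_force: [-0.3, -0.1, -0.7]
grip_width: 0.006
grip_force: 0.0
```

>>> step_arm([
  {"travel": [0.03,0,0],"turn": [0,0,0]},
  {"travel": [0.07,0,0],"turn": [0,0,0]},
  {"travel": [0.115,0,0],"turn": [0,0,0]},
  {"travel": [0.15,0,0],"turn": [0,0,0]},
  {"travel": [0.16,0,0],"turn": [0,0,0]},
])

```text
time: 6.35
position: [0.5461, -0.0947, 0.2564]
tool_rot: [1.489, 2.759, -0.008]
ft_force: [0.3, 0.0, 0.4]
grip_width: 0.007
grip_force: 0.0
```

```bash
python3 -c "
from h import *
where()
a=ctrl.get_image('scene')[:,:,::-1];cv2.imwrite('pics/s5f.png',a);b=ctrl.get_image('top')[:,:,::-1];cv2.imwrite('pics/t5f.png',b)
f=lambda i:cv2.resize(i,(400,400),interpolation=cv2.INTER_CUBIC)
cv2.imwrite('pics/c5.png',cv2.hconcat([f(b[120:280,310:470]),f(a[140:300,150:310])]))"
```

```text
t 6.35 case xyz [-0.0779  0.0014  0.2564] tilt 0.5 roll -0.1 F case [0.12 0.23 0.37] q [ 1.21  0.34 -1.31  1.64  0.34  1.42  0.44] w 0.01
```

View pics/c5.png

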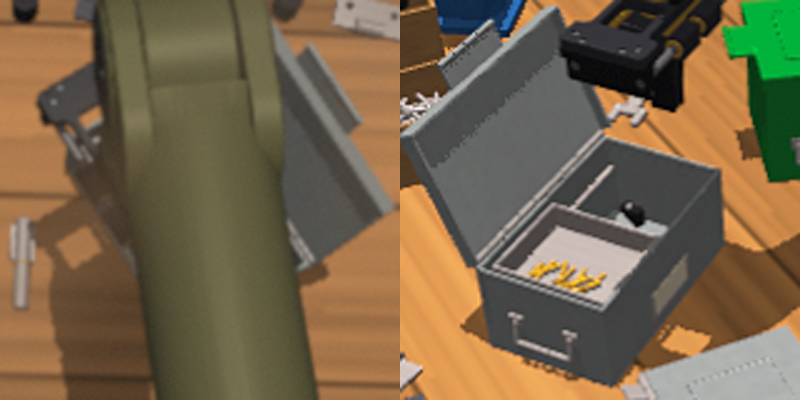

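The lid lies open on its stop. The tray is still at the left end, with its right wall running from about crop (557,205) to (668,238) and its bare floor at (600,250). Next I check the case and tray position in the scene view.

```bash
python3 -c "
from h import *
ex,ey=setc()
for n,p,z in(('FL',(235.2,260.8),.095),('FR',(278,208),.095),('BL',(182,244.8),.095),('tw back',(212.8,222),.0895),('tw front',(257.2,235.2),.0895)):
    d=plane('scene',p,z)-C;print(n,np.round([d@ex,d@ey],4))
plan([(-.005,.032,.25,0),(-.005,.032,.13,0),(-.005,.032,.088,0)])"
```

```text
FL [-0.0701  0.1011]
FR [-0.0666 -0.1036]
BL [0.0638 0.1058]
tw back [0.0499 0.0026]
tw front [-0.0675  0.0004]
t 6.45 case xyz [-0.0743  0.0007  0.2568] tilt 0.6 roll -0.1 F case [ 0.39 -0.89 -0.08] q [ 1.2   0.34 -1.31  1.63  0.35  1.42  0.44] w 0.0
(-0.005, 0.032, 0.25, 0) travel [-0.069  0.031  0.007] turn [-0.1  0.6  0.4]
(-0.005, 0.032, 0.13, 0) travel [-0.068  0.031  0.127] turn [-0.1  0.6  0.4]
(-0.005, 0.032, 0.088, 0) travel [-0.068  0.031  0.169] turn [-0.1  0.6  0.4]
```

>>> step_arm([
  {"travel": [-0.035,0.015,0.0],"turn": [0,0,0]},
  {"travel": [-0.068,0.03,0.01],"turn": [0,0.6,0.4]},
  {"travel": [-0.068,0.03,0.05],"turn": [0,0.6,0.4]},
  {"travel": [-0.068,0.03,0.095],"turn": [0,0.6,0.4]},
  {"travel": [-0.068,0.03,0.127],"turn": [0,0.6,0.4]},
])

```text
time: 6.95
position: [0.6104, -0.1434, 0.126]
tool_rot: [-1.512, -2.748, -0.001]
ft_force: [-0.3, -0.4, 0.4]
grip_width: 0.006
grip_force: 0.0
```

```bash
python3 -c "
from h import *
plan([(-.003,.031,.088,0)])
cv2.imwrite('pics/w2.png',ctrl.get_image('wrist')[:,:,::-1])"
```

```text
t 6.95 case xyz [-0.0021  0.0292  0.126 ] tilt -0.3 roll -0.1 F case [ 0.14 -0.48  0.39] q [ 1.    0.61 -1.11  1.61  0.56  1.28  0.36] w 0.01
(-0.003, 0.031, 0.088, 0) travel [0.001 0.002 0.038] turn [-0.1 -0.3 -0.3]
```

View pics/w2.png

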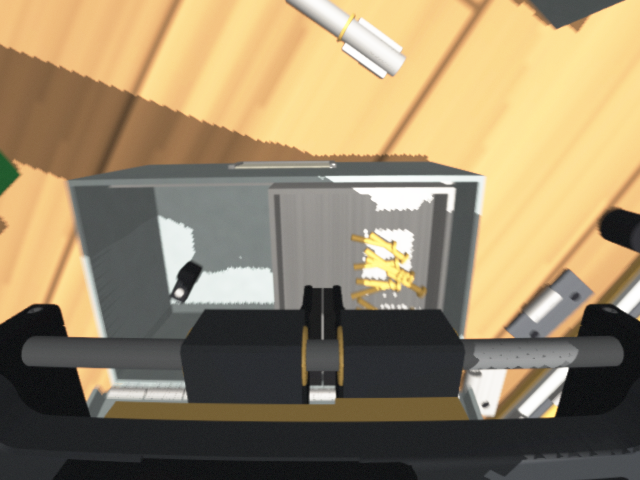

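The wrist view shows the fingers (303-343,300) over the bare tray floor, between the tray's right wall at column 278 and the screws at column 350 and beyond. I go down and start the push.

>>> step_arm([
  {"travel": [0,0.001,0.02],"turn": [0,0,0]},
  {"travel": [0,0.001,0.037],"turn": [0,0,0]},
  {"travel": [0,0.001,0.037],"turn": [0,0,0]},
  {"travel": [0,-0.006,0.037],"turn": [0,0,0]},
  {"travel": [0,-0.014,0.037],"turn": [0,0,0]},
])

```text
time: 7.5
position: [0.5993, -0.1489, 0.0941]
tool_rot: [-1.51, -2.754, -0.003]
ft_force: [0.3, 0.6, 0.5]
grip_width: 0.007
grip_force: 0.0
```

>>> step_arm([
  {"travel": [0,-0.01,0],"turn": [0,0,0]},
  {"travel": [0,-0.022,0],"turn": [0,0,0]},
  {"travel": [0,-0.034,0],"turn": [0,0,0]},
  {"travel": [0,-0.046,0],"turn": [0,0,0]},
  {"travel": [0,-0.058,0],"turn": [0,0,0]},
])

```text
time: 8.0
position: [0.5499, -0.1807, 0.094]
tool_rot: [1.511, 2.754, 0.002]
ft_force: [2.1, 0.1, 1.2]
grip_width: 0.004
grip_force: 0.7
```

```bash
python3 -c "
from h import *
plan([(-.003,-.09,.088,0)])"
```

```text
t 8.0 case xyz [-0.0034 -0.0419  0.094 ] tilt -0.0 roll 0.1 F case [1.07 1.82 1.16] q [ 1.18  0.55 -1.14  1.77  0.54  1.18  0.44] w 0.0
(-0.003, -0.09, 0.088, 0) travel [-0.001 -0.048  0.006] turn [ 0.1 -0.  -0.2]
```

>>> step_arm([
  {"travel": [0,-0.01,0.002],"turn": [0,0,0]},
  {"travel": [0,-0.02,0.004],"turn": [0,0,0]},
  {"travel": [0,-0.029,0.004],"turn": [0,0,0]},
  {"travel": [0,-0.036,0.004],"turn": [0,0,0]},
  {"travel": [0,-0.036,0.004],"turn": [0,0,0]},
])

```text
time: 8.5
position: [0.5183, -0.2003, 0.0885]
tool_rot: [-1.511, -2.75, -0.0]
ft_force: [-0.4, -0.5, 0.5]
grip_width: 0.006
grip_force: 0.0
```

```bash
python3 -c "
from h import *
where()
a=ctrl.get_image('wrist');cv2.imwrite('pics/w3.png',a[:,:,::-1])"
```

```text
t 8.5 case xyz [-0.0041 -0.0791  0.0885] tilt -0.2 roll -0.1 F case [ 0.14 -0.62  0.49] q [ 1.27  0.52 -1.17  1.83  0.52  1.16  0.49] w 0.01
```

View pics/w3.png

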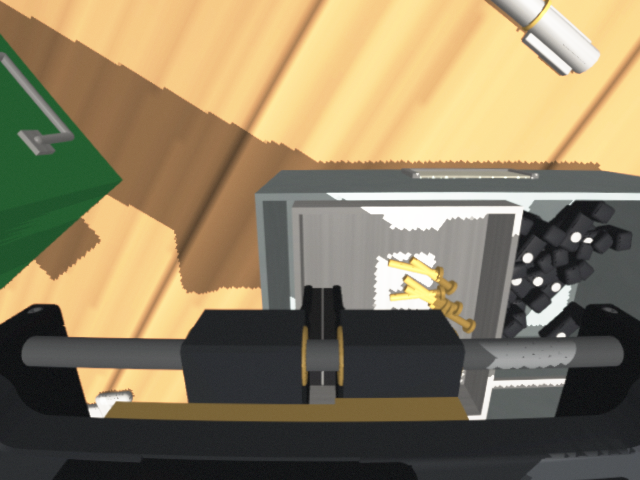

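The tray is nearly across, with only a small gap left between it and the case's end wall at columns 270-295. I push slowly to the stop.

>>> step_arm([
  {"travel": [0,-0.004,0],"turn": [0,0,0]},
  {"travel": [0,-0.008,0],"turn": [0,0,0]},
  {"travel": [0,-0.011,0],"turn": [0,0,0]},
  {"travel": [0,-0.013,0],"turn": [0,0,0]},
  {"travel": [0,-0.013,0],"turn": [0,0,0]},
])

```text
time: 9.05
position: [0.5099, -0.205, 0.0889]
tool_rot: [-1.509, -2.755, -0.007]
ft_force: [4.4, 3.3, -3.3]
grip_width: 0.006
grip_force: 2.7
```

```bash
python3 -c "
from h import *
where()
a=ctrl.get_image('wrist');cv2.imwrite('pics/w4.png',a[:,:,::-1])
print(a[230:250:6,255:330:3].mean(2).astype(int))"
```

```text
t 9.05 case xyz [-0.0046 -0.0886  0.0889] tilt -0.1 roll 0.2 F case [-0.44  5.47 -3.26] q [ 1.31  0.5  -1.18  1.84  0.51  1.14  0.52] w 0.01
[[108 112 114 115 118 118 119 120 127 135 133  89  86 134 154 142 108 150
  150 148 151 151 148 154 155]
 [113 115 117 118 119 121 122 124 129 137 136  89  86 126 154 142 107 150
  149 148 150 150 148 151 155]
 [117 117 119 119 120 122 127 126 120 137 138  91  87 120 153 146 100 150
  148 148 148 148 147 152 154]
 [114 117 118 122 123 124 124 124 124 137 136  96  86 121 154 152 102 150
  147 146 146 147 147 152 153]]
```

The force rose to 5.5 N and the TCP stopped short of its target, so the tray is at its end stop. I back off and lift out.

>>> step_arm([
  {"travel": [0,0.012,0],"turn": [0,0,0]},
  {"travel": [0,0.016,0],"turn": [0,0,0]},
  {"travel": [0,0.016,-0.03],"turn": [0,0,0]},
  {"travel": [0,0.016,-0.07],"turn": [0,0,0]},
  {"travel": [0,0.016,-0.115],"turn": [0,0,0]},
])

```text
time: 9.6
position: [0.521, -0.1978, 0.2041]
tool_rot: [-1.507, -2.75, -0.001]
ft_force: [1.4, -1.3, 0.2]
grip_width: 0.007
grip_force: 0.0
```

>>> step_arm([
  {"travel": [0,0,-0.04],"turn": [0,0,0]},
  {"travel": [0.02,-0.02,-0.07],"turn": [0,0,0]},
  {"travel": [0.02,-0.06,-0.07],"turn": [0,0,0]},
  {"travel": [0.02,-0.1,-0.07],"turn": [0,0,0]},
  {"travel": [0.02,-0.12,-0.07],"turn": [0,0,0]},
])

```text
time: 10.1
position: [0.4064, -0.2492, 0.2733]
tool_rot: [-1.518, -2.746, 0.004]
ft_force: [0.8, -1.3, -0.2]
grip_width: 0.006
grip_force: 0.0
```

>>> step_arm([
  {"travel": [0,0,0],"turn": [0,0,0]},
  {"travel": [0,0,0],"turn": [0,0,0]},
  {"travel": [0,0,0],"turn": [0,0,0]},
])

```text
time: 10.4
position: [0.4114, -0.2444, 0.2739]
tool_rot: [-1.505, -2.755, -0.004]
ft_force: [-0.5, 0.4, -0.4]
grip_width: 0.007
grip_force: 0.0
```

```bash
python3 -c "
from h import *
where()
a=ctrl.get_image('scene')[:,:,::-1];cv2.imwrite('pics/s6.png',cv2.resize(a[80:380,100:420],None,fx=1.8,fy=1.8))"
```

```text
t 10.4 case xyz [-0.0246 -0.1928  0.2739] tilt -0.2 roll 0.0 F case [-0.63 -0.22 -0.45] q [ 1.87 -0.09 -1.29  1.77 -0.09  1.4   1.16] w 0.01
```

View pics/s6.png

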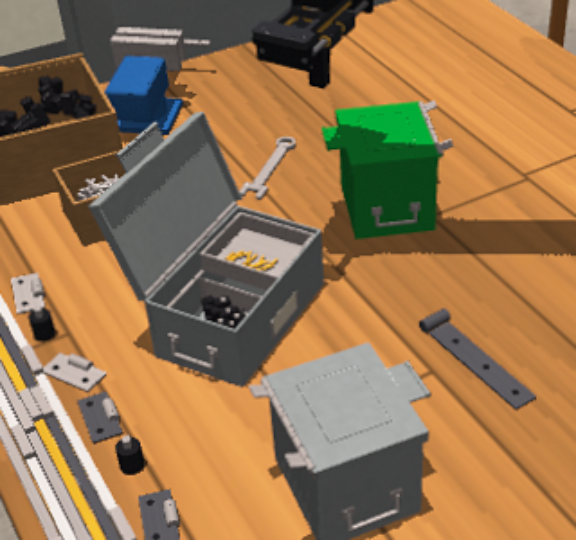

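The lid rests open and the tray is at the right end (255,245). The black fittings at (222,308) are uncovered, the case stands where it was, and the taller case is shut. I'm handing the job in.

```bash
python3 -c "
from bench import ctrl
print(ctrl.close_job())"
```

```text
the job is handed in; nothing more can be done
None
```

I've handed the job in: the wide case's lid rests open on its stop, the tray is pushed to its right end stop, and the last picture shows the taller case shut, with the case and the things around it that are in view not visibly moved; no verdict came back.

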